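# Close the glaze jar and lay its test tile on the domed lid

## Task

Screw the half-open domed lid of the squat jar clockwise until it is fully home, with its tab over the mark on the jar's shoulder. Then lay the square test tile on top of that domed lid, centred so that it balances there nearly level, and let go. Leave the tall jar's lid shut and everything else where it is.

Things in the scene. Friction and masses are not known exactly. Their poses are not given: they have to be found in the camera images.
- jar: Squat grey jar, 84 mm in diameter, shoulder at 75 mm height, on a rubber foot 88 mm wide, fixed to the table. Origin: centre of its underside. Its x axis points to the mark: a small 12 mm wide white block on the rim of the shoulder (42 mm from the axis, top at 75 mm).
- lid (a joint): Turn of the squat jar's captive lid in rad. 0 = fully screwed home (stop; tab right over the jar's mark); grows counter-clockwise seen from above as it is unscrewed, up to 2.8. The lid rises 3 mm per rad and cannot come off. Starts between 1.6 and 2.6.
- lid_top (a point): Apex of the squat jar's white domed lid, on the jar's axis; 119 mm above the table when the lid is home. The lid is 56 mm in diameter: an upright ribbed skirt 28 mm high, its lower edge 38 mm below this point, under a dome of 45 mm radius of curvature that rises 10 mm above the skirt. Its x axis points to the tab.
- lid_tab (a point): Outer end of the lid's tab: a 12 mm wide, 9 mm thick nose that sticks out 12 mm from the skirt, centred 6.5 mm above the skirt's lower edge. This point is 40 mm from the axis.
- tile: Square fired clay test tile 50 x 50 x 12 mm, about 65 g, loose, lying flat on the wooden ware board. Origin: centre of its underside; x and y along its sides, z up.
- round_tile: Bystander: round clay test tile, 52 mm in diameter, 12 mm thick, loose, on the same board. Origin: centre of its underside.
- board: Wooden ware board 90 (x) x 220 (y) x 12 mm, fixed, lying flat; the two tiles lie on it about 110 mm apart along its y. Origin: centre of its underside.
- tall_jar: Tall grey jar, 72 mm in diameter, shoulder at 115 mm, fixed, with a flat-topped white screw lid (56 mm in diameter, top at 153 mm). Origin: centre of its underside.
- tall_lid (a joint): Turn of the tall jar's lid in rad: 0 = shut, as it is at the start and must stay; grows as it is unscrewed.
- bowl: Bystander: small blue bowl, 68 mm wide, 30 mm high, loose. Origin: centre of its underside.
- bottle_left: Bystander: white squeeze bottle with a pointed nozzle, 54 mm in diameter, 155 mm high, loose, on the robot's left. Origin: centre of its underside.
- bottle_right: Bystander: the same bottle on the robot's right.
- brush: Bystander: brush 190 mm long lying on the table at the left. Origin: near its middle, underside.
There are look-alikes about, which are no part of the job. What is shaped like the tall_jar but yellow is not meant.

How it is judged:
By the outcome, as a careful person would: the job done as asked, in the order asked, and still so for the second after the job is handed in, with the robot touching nothing.
It also fails if it takes over 67 s, if anything falls off the work surface, if the arm or the gripper's body presses on something with over 40 N, if the wrist force passes 120 N, or if a joint passes its speed limit or range.

## Robot

A 6-joint arm with a two-finger parallel gripper is mounted at the origin on the work surface. World frame = base frame: x ahead of the robot, y to its left, z up, the work surface at z = 0. Lengths are in m, angles in degrees, forces in N, time in s.
With the tool pointing down it reaches from about 0.3 to 0.825 m from the base axis. Payload 5.4 kg.
Tool frame: the origin (TCP) lies on the centre line of the jaws, within the pads' length; the fingertips stand 11 mm ahead of it and the grasp point (between the pads) lies 8 mm behind it; x points along the fingers, z is the direction in which the jaws open and shut, and the axes are right-handed (so a half turn about x gives the same grasp; the last joint's range is limited). The gripper opens to 92 mm and grips with 3 to 60 N. Pads are 20 mm wide; open, the fingers measure 128 mm over their backs; the gripper's body (75 mm by 189 mm) begins 69 mm behind the grasp point.
Start: joints at [-78.73, 9.076, 91.501, -0, 79.423, -12.038], TCP at [0.227, -0.528, 0.226] pointing down, gripper open.
Joint ranges: [-166.64, 166.64], [-54.1, 131.32], [10.49, 154.53], [-73.88, 253.88], [9.74, 151.15], [-171.62, 171.62]. Speed limits (degrees/s): [147.25, 147.25, 180, 180, 180, 180].

## Interface

Orientations are given as [roll, pitch, yaw] about the fixed x, y, z axes, in that order (R = Rz(yaw) Ry(pitch) Rx(roll)).
In Python, from bench import * gives the robot as it stands. Calls block until the motion is done:
- move_pose(position, orientation): joint-space move of the TCP to a pose.
- line_to(position, rate=0.15, ori=None, f_stop=None): straight line of the TCP; ori=None keeps the orientation; rate is the mean speed in m/s. With f_stop (N) it stops when the force on the tool has changed by that much, and returns True; else False.
- move_j(angles): joint-space move.
- release() and close_gripper(squeeze=None): open the fingers fully, or close them until they stop; squeeze is the grip in N (None keeps the last).
- hold(seconds).
- inverse_kinematics(position, orientation): joint angles nearest the present ones, or None.
- snapshot(name): name is "side" or "top"; returns the picture (480x640x3 uint8, red, green, blue); there is no depth.
- camera_params(name): a dict with "intrinsics" (3x3 intrinsics, pixels), "pose" (4x4, takes a point from camera to world coordinates). Camera axes: x right, y up, looking along -z (the intrinsics and any distortion apply to the point x, -y, -z); pixel columns grow to the right and rows downward; lengths in m; the calibration is good to about 2 mm. A picture is of the moment at which its call begins. camera_params takes no time and is no camera call.
A pose or a line that the arm cannot do raises IKError and nothing moves.
- hand_in(): hands the job in, once; it reports no verdict.
Readings, each from a call of its own:
- read_t(): time.
- read_joint_positions(): joint angles.
- read_qvel(): joint speeds.
- read_effort(): joint torques, N m.
- read_eef_pos(): TCP position.
- read_tool_rot(): TCP orientation.
- read_ft_force(): force on the tool from outside, world axes, zero at the start.
- read_torque(): the same for the moment, N m.
- read_width(): finger opening in m.
Only numpy, scipy, OpenCV 4.12 (cv2) and the standard library are available. Lean on these libraries where they do the work, as an engineer would, in place of code of your own. Each camera call takes 0.05 s, during which the arm holds its last target. There are 200 camera calls.

## Working session

There is one attempt and no reset: what is moved stays moved. The work goes in short steps, each a Python script; the robot and the scene stay as the last script left them, time stands still between calls to the robot, and variables do not carry over. Pictures are saved under pics/ and viewed, on a budget of 10 in all, crops included, one or two more only if the job needs it, and the job is handed in when it is done.

```bash
mkdir -p pics; ls
python3 - <<'E'
from bench import *
import cv2,numpy as np
for n in("side","top"):
    cv2.imwrite(f"pics/{n}0.png",snapshot(n)[:,:,::-1]); p=camera_params(n); print(n,np.round(p["intrinsics"],1).tolist(),np.round(p["pose"],3).tolist(),p.keys())
print(read_t(),read_tool_rot())
E
```

```text
pics
side [[532.9, 0.0, 325.5], [0.0, 532.9, 243.4], [0.0, 0.0, 1.0]] [[-0.787, 0.402, -0.468, 0.024], [-0.617, -0.523, 0.588, 0.667], [-0.008, 0.752, 0.66, 0.823], [0.0, 0.0, 0.0, 1.0]] dict_keys(['intrinsics', 'pose'])
top [[512.1, 0.0, 318.9], [0.0, 512.1, 234.9], [0.0, 0.0, 1.0]] [[-0.029, 0.989, -0.148, 0.448], [-1.0, -0.03, -0.007, 0.009], [-0.011, 0.148, 0.989, 1.007], [0.0, 0.0, 0.0, 1.0]] dict_keys(['intrinsics', 'pose'])
0.1 [168.12452548  89.908394   101.43155921]
```

View pics/top0.png

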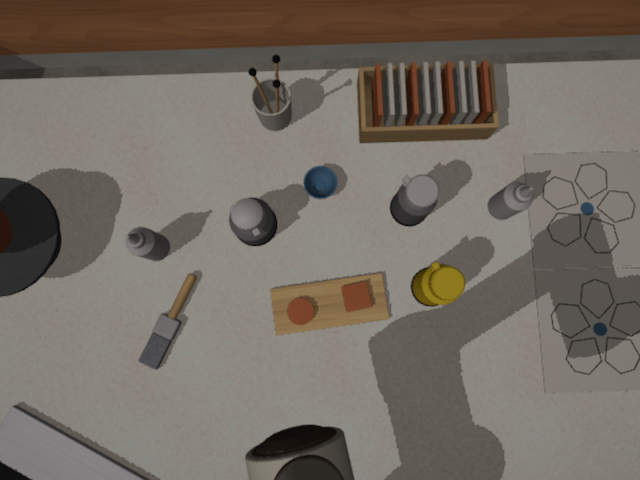

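View pics/side0.png

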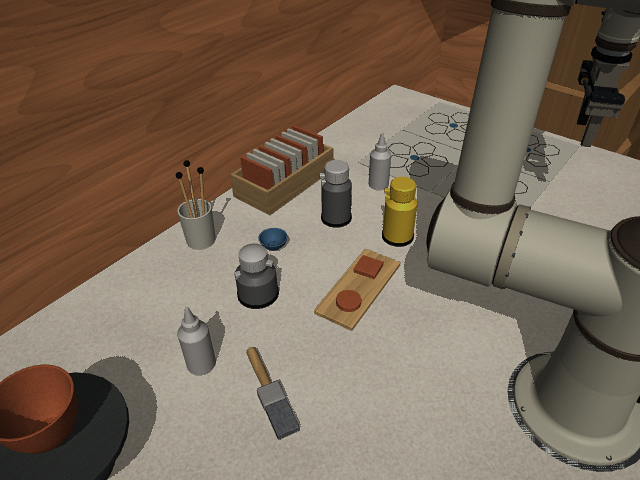

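The squat jar is at top (253,221) and side (257,275): grey and low, with a domed lid. The grey tall jar is at top (415,198). The yellow one at (440,285) is a look-alike. The square tile is at top (357,296) and the round one at (301,311). I'll confirm these in an enlarged crop.

Run:
```python
import cv2,numpy as np
t=cv2.imread("pics/top0.png");s=cv2.imread("pics/side0.png")
f=lambda im,x,y,w,h:cv2.resize(im[y:y+h,x:x+w],(400,400),interpolation=cv2.INTER_CUBIC)
im=np.hstack([f(t,215,185,80,80),f(s,220,235,80,80)])
im=np.clip(255*(im/255.)**.6,0,255).astype('uint8')
cv2.imwrite("pics/crop1.png",im)
```

```text
(no output)
```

View pics/crop1.png

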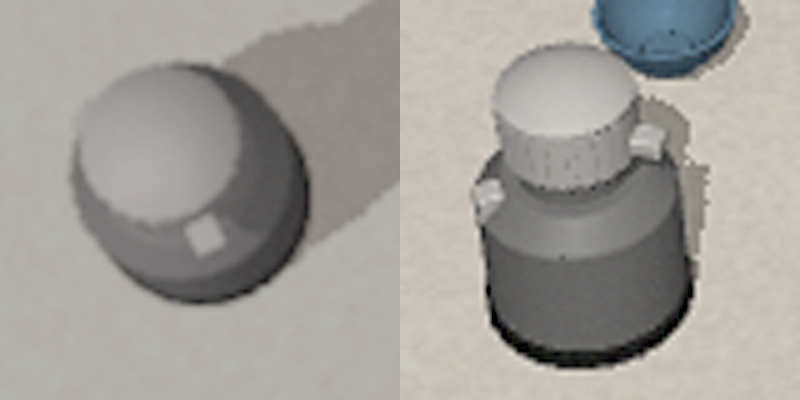

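The crop confirms the squat jar. In the side view the tab is at about px (349,263) on the lid, and the mark is at about px (237,274) on the shoulder. Next I'll measure these, the tile and the axis.

```bash
cat > h.py <<'E'
import numpy as np,cv2
from bench import *
def ray(n,uv):
    p=camera_params(n);K=np.array(p["intrinsics"]);T=np.array(p["pose"])
    d=np.linalg.inv(K)@[uv[0],uv[1],1.]; d=T[:3,:3]@[d[0],-d[1],-d[2]]
    return T[:3,3],d
def cast(n,uv,z):
    o,d=ray(n,uv); return (o+d*(z-o[2])/d[2])[:2]
def tri(a,b):
    (o,d),(p,e)=ray("top",a),ray("side",b)
    s=np.linalg.lstsq(np.c_[d,-e],p-o,rcond=None)[0]
    A,B=o+d*s[0],p+e*s[1]; return (A+B)/2,np.linalg.norm(A-B)
def circ(P):   # algebraic circle fit
    x,y=P.T; a=np.linalg.lstsq(np.c_[2*x,2*y,np.ones(len(P))],x*x+y*y,rcond=None)[0]
    return a[:2],np.sqrt(a[2]+a[0]**2+a[1]**2)
E
python3 - <<'E'
from h import *
np.set_printoptions(precision=4,suppress=True)
t=cv2.imread("pics/top0.png");hs=cv2.cvtColor(t,cv2.COLOR_BGR2HSV)
# tiles: saturated red-brown
m=cv2.inRange(hs,(0,150,40),(12,255,255));m[:270]=0;m[330:]=0;m[:,:270]=0;m[:,390:]=0
for c in cv2.findContours(m,0,1)[0]:
    if cv2.contourArea(c)<200: continue
    P=np.array([cast("top",q,.024) for q in c[:,0]+0.0],np.float32)*1000
    print("tile",cv2.contourArea(c),cv2.boundingRect(c),cv2.minAreaRect(P))
# jar outline: dark pixels
g=cv2.cvtColor(t,cv2.COLOR_BGR2GRAY)
# lid: outer (up-left) silhouette edge by radial scan from px (247,213)
c0=np.array([246.5,213.]); g2=cv2.GaussianBlur(g,(3,3),0).astype(float)
def scan(c0,angs,r0,r1,sign):
    out=[]
    rr=np.arange(r0,r1,.25)
    for a in angs:
        u=c0[0]+rr*np.cos(a);v=c0[1]+rr*np.sin(a)
        I=cv2.remap(g2.astype(np.float32),u.astype(np.float32)[None],v.astype(np.float32)[None],1)[0]
        k=np.argmax(sign*np.gradient(I)); out.append([u[k],v[k]])
    return np.array(out)
D=np.pi/180
jc=np.array([254.,222.])
E0=scan(c0,np.arange(-60,150,10)*D,11,22,-1)
for z in(.087,.115):
    P=np.array([cast("top",q,z) for q in E0]);print("lid lower/right side",z,circ(P))
F=scan(jc,np.arange(0,100,10)*D,17,32,1)
P=np.array([cast("top",q,0.0) for q in F]);print("foot",circ(P))
# blocks
for n,uv,zs in(("top",(255.7,231.9),(.098,.075)),("side",(349.1,263.0),(.098,.075)),("side",(237.2,273.0),(.098,.075))):
    print(n,uv,[cast(n,uv,z) for z in zs])
print("tab tri",tri((255.7,231.9),(349.1,263.0)),tri((255.7,231.9),(237.2,273.)))
E
```

```text
tile 516.5 (288, 298, 26, 27) ((450.62139892578125, 55.150726318359375), (47.5574836730957, 48.86094284057617), 88.4498062133789)
tile 619.0 (342, 281, 30, 31) ((475.610595703125, -51.78430938720703), (48.96187973022461, 49.385826110839844), 10.731572151184082)
lid lower/right side 0.087 (array([0.6307, 0.1471]), np.float64(0.029018060505900636))
lid lower/right side 0.115 (array([0.6251, 0.1429]), np.float64(0.028134766839875276))
foot (array([0.6225, 0.1405]), np.float64(0.040627793655545794))
top (255.7, 231.9) [array([0.5934, 0.129 ]), array([0.597, 0.132])]
side (349.1, 263.0) [array([0.4643, 0.0379]), array([0.4783, 0.0179])]
side (237.2, 273.0) [array([0.62  , 0.1933]), array([0.6389, 0.1783])]
tab tri (array([0.5164, 0.0911, 0.1391]), np.float64(0.15198183245532015)) (array([0.623 , 0.1538, 0.0607]), np.float64(0.060566118198337564))
```

Run:
```python
from h import *
np.set_printoptions(precision=4,suppress=True)
print("tab tri",tri((255.7,231.9),(269.1,262.7)),"vs", tri((255.7,231.9),(237.2,273.)))
for z in(.092,.095,.098,.075): print(z,cast("side",(269.1,262.7),z),cast("side",(237.2,273.),z))
# lid axis from side: dome top edge and skirt silhouettes
s=cv2.imread("pics/side0.png");g=cv2.cvtColor(s,cv2.COLOR_BGR2GRAY)
for v in(256,258,284,288,292): print(v,g[v,230:290].tolist())
```

```text
tab tri (array([0.5945, 0.1298, 0.0927]), np.float64(0.0006140886873334525)) vs (array([0.623 , 0.1538, 0.0607]), np.float64(0.060566118198337564))
0.092 [0.5953 0.1295] [0.6249 0.1894]
0.095 [0.5929 0.1317] [0.6224 0.1914]
0.098 [0.5906 0.1339] [0.62   0.1933]
0.075 [0.6086 0.117 ] [0.6389 0.1783]
256 [162, 161, 162, 160, 165, 163, 158, 165, 145, 134, 138, 142, 144, 148, 149, 154, 156, 158, 159, 160, 164, 162, 163, 161, 162, 162, 163, 159, 157, 155, 155, 155, 151, 147, 145, 105, 52, 57, 94, 91, 92, 92, 90, 88, 90, 166, 167, 166, 163, 161, 161, 162, 158, 162, 166, 164, 164, 167, 168, 165]
258 [160, 162, 162, 158, 155, 159, 167, 173, 143, 84, 111, 150, 152, 152, 154, 157, 159, 160, 163, 162, 165, 165, 167, 167, 166, 167, 163, 165, 165, 161, 162, 158, 155, 118, 55, 76, 66, 53, 101, 95, 91, 90, 94, 96, 93, 87, 90, 168, 174, 175, 173, 172, 166, 168, 172, 172, 169, 164, 163, 167]
284 [164, 169, 167, 165, 165, 170, 91, 32, 38, 43, 41, 54, 66, 72, 80, 83, 81, 86, 87, 91, 93, 97, 99, 102, 102, 105, 99, 97, 95, 93, 91, 89, 84, 78, 70, 63, 52, 48, 49, 45, 48, 42, 41, 39, 39, 32, 26, 60, 99, 94, 173, 171, 166, 164, 161, 162, 165, 162, 164, 170]
288 [162, 162, 169, 171, 170, 168, 173, 31, 36, 42, 45, 47, 48, 47, 50, 50, 54, 54, 53, 54, 58, 55, 56, 54, 58, 58, 57, 57, 56, 55, 56, 56, 54, 54, 52, 55, 52, 51, 49, 50, 44, 42, 40, 39, 36, 32, 28, 15, 48, 96, 172, 163, 164, 166, 163, 162, 166, 171, 174, 168]
292 [163, 163, 163, 163, 162, 161, 166, 0, 32, 43, 45, 45, 46, 50, 49, 50, 53, 54, 53, 54, 54, 56, 55, 56, 55, 56, 58, 56, 58, 56, 55, 53, 53, 55, 54, 52, 51, 51, 48, 48, 48, 41, 42, 38, 35, 35, 27, 8, 15, 177, 165, 166, 169, 172, 169, 166, 163, 163, 168, 166]
```

Tab triangulates to (0.5945, 0.1298, 0.0927) with a 0.6 mm ray gap. The height fits the lid at about 2.3 rad. The mark is at (0.639, 0.178, 0.075) and the axis at about (0.625, 0.143). The lid therefore needs about −132°. Next: check the wrist range, then approach.

```bash
cat >> h.py <<'E'
from scipy.spatial.transform import Rotation as Ro
import warnings;warnings.filterwarnings("ignore")
def down(psi):  # tool down, jaw axis at world angle psi (deg)
    z=np.array([np.cos(np.radians(psi)),np.sin(np.radians(psi)),0]);x=np.array([0,0,-1.])
    return Ro.from_matrix(np.c_[x,np.cross(z,x),z]).as_euler('xyz',degrees=True)
def rpt(*a): print(*a,"t",round(read_t(),2),"p",np.round(read_eef_pos(),4),"F",np.round(read_ft_force(),1),"T",np.round(read_torque(),2),"w",round(read_width(),4),"j6",round(read_joint_positions()[5],1))
E
python3 - <<'E'
from h import *
np.set_printoptions(precision=4,suppress=True)
print("side axis",[cast("side",(257.9,290),z) for z in(0,.04,.08)])
for psi in range(-180,181,30):
    q=inverse_kinematics([.625,.143,.25],down(psi)); print(psi,None if q is None else np.round(q,0))
print(down(30), Ro.from_euler('xyz',down(30),degrees=True).as_matrix())
E
```

```text
side axis [array([0.6285, 0.1391]), array([0.5991, 0.1647]), array([0.5697, 0.1904])]
-180 None
-150 [  2.  18.  78.  -0.  84. 152.]
-120 [  2.  18.  78.  -0.  84. 122.]
-90 [ 2. 18. 78. -0. 84. 92.]
-60 [ 2. 18. 78. -0. 84. 62.]
-30 [ 2. 18. 78. -0. 84. 32.]
0 [ 2. 18. 78. -0. 84.  2.]
30 [  2.  18.  78.  -0.  84. -28.]
60 [  2.  18.  78.  -0.  84. -58.]
90 [  2.  18.  78.  -0.  84. -88.]
120 [   2.   18.   78.   -0.   84. -118.]
150 [   2.   18.   78.   -0.   84. -148.]
180 None
[-30.  90.   0.] [[ 0.    -0.5    0.866]
 [ 0.     0.866  0.5  ]
 [-1.    -0.     0.   ]]
```

Run:
```python
from h import *
move_pose([.625,.143,.24],down(112)); rpt("above")
print(line_to([.625,.143,.1005],rate=.08,f_stop=8)); rpt("down")
close_gripper(12); hold(.2); rpt("closed")
for n in("side","top"):cv2.imwrite(f"pics/{n}1.png",snapshot(n)[:,:,::-1])
a=cv2.imread("pics/side1.png")[215:335,180:340];b=cv2.imread("pics/top1.png")[155:275,175:335]
cv2.imwrite("pics/crop2.png",np.hstack([cv2.resize(q,None,fx=2.5,fy=2.5) for q in(a,b)]))
```

```text
above t 2.85 p [0.6252 0.1422 0.24  ] F [-1.2  0.   0. ] T [ 0.08 -0.17 -0.02] w 0.0923 j6 -109.9
False
down t 4.74 p [0.6254 0.143  0.1011] F [ 0.2 -0.1 -0.7] T [ 0.08 -0.18 -0.03] w 0.0918 j6 -109.9
closed t 5.58 p [0.6247 0.1436 0.1005] F [-1.9  5.2  1.1] T [0.86 0.25 0.07] w 0.0559 j6 -109.9
```

View pics/crop2.png

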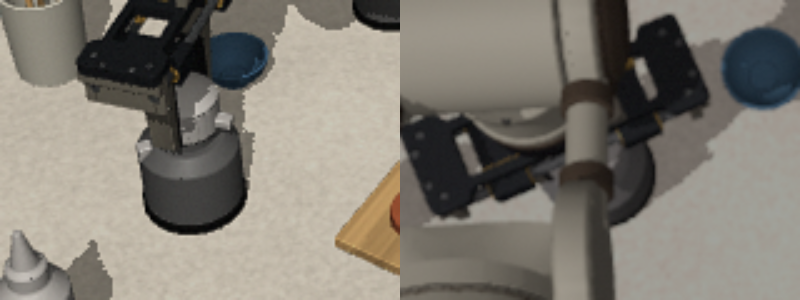

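The side view shows the fingers across the skirt, with the tab (right) between them. The width of 55.9 mm matches the lid. Now I'll turn it in steps.

Run:
```python
from h import *
close_gripper(30)
c=[.6247,.1437]
for k in range(1,10):
    line_to([*c,.1005-.003*np.radians(12*k)],rate=.00157,ori=down(112-12*k))
    rpt(12*k)
    if abs(read_torque()[2])>1.5: break
```

```text
12 t 6.37 p [0.6248 0.1435 0.0999] F [-1.1  1.4  1.7] T [ 0.36  0.1  -0.07] w 0.0556 j6 -97.9
24 t 6.72 p [0.6248 0.1432 0.0993] F [-1.7  0.6  1.3] T [ 0.07  0.12 -0.09] w 0.0557 j6 -86.0
36 t 7.08 p [0.6248 0.1431 0.0987] F [-0.9 -0.7  1.8] T [-0.38  0.13 -0.11] w 0.0552 j6 -74.1
48 t 7.44 p [0.6247 0.1429 0.098 ] F [-2.1 -4.   3. ] T [-0.77  0.3  -0.08] w 0.0552 j6 -62.1
60 t 7.8 p [0.6246 0.1427 0.0974] F [-3.1 -4.6  4. ] T [-1.    0.4  -0.09] w 0.0555 j6 -50.0
72 t 8.16 p [0.6244 0.1425 0.0967] F [-3.  -6.4  2.3] T [-1.16  0.5  -0.07] w 0.0557 j6 -38.0
84 t 8.52 p [0.6242 0.1424 0.0961] F [-4.  -6.7  3.8] T [-1.17  0.65 -0.07] w 0.0556 j6 -26.0
96 t 8.88 p [0.624  0.1423 0.0955] F [-4.7 -5.8  4. ] T [-1.27  0.78 -0.16] w 0.0557 j6 -14.0
108 t 9.23 p [0.6237 0.1423 0.0948] F [-6.  -6.8  5.8] T [-1.21  0.95 -0.07] w 0.0556 j6 -2.0
```

Run:
```python
from h import *
c=[.6238,.1417]
for k in range(1,11):
    a=108+5*k
    line_to([*c,.1005-.003*np.radians(a)],rate=.001,ori=down(112-a))
    rpt(a)
    if abs(read_torque()[2])>.5: break
```

```text
113 t 10.12 p [0.6236 0.1421 0.0946] F [-4.9  0.3  4.3] T [0.01 0.77 0.09] w 0.0555 j6 3.0
118 t 10.37 p [0.6235 0.1421 0.0943] F [-4.4  0.8  5.1] T [ 0.1   0.94 -0.16] w 0.0556 j6 7.9
123 t 10.62 p [0.6234 0.1421 0.094 ] F [-4.5  1.   4.7] T [ 0.15  0.98 -0.09] w 0.0558 j6 12.9
128 t 10.87 p [0.6233 0.1421 0.0938] F [-6.4  0.9  5.5] T [ 0.15  1.05 -0.15] w 0.0555 j6 17.9
133 t 11.12 p [0.6232 0.1422 0.0935] F [-6.   1.5  4.9] T [ 0.16  1.08 -0.14] w 0.0552 j6 22.9
138 t 11.37 p [0.6231 0.1422 0.0932] F [-6.6  0.7  5.5] T [ 0.26  1.13 -0.09] w 0.0552 j6 27.9
143 t 11.62 p [0.623  0.1423 0.093 ] F [-7.5  1.2  5.8] T [ 0.2   1.25 -0.1 ] w 0.0553 j6 32.9
148 t 11.87 p [0.6228 0.1421 0.0928] F [-7.7  0.2  5.9] T [0.12 1.41 0.74] w 0.0558 j6 37.8
```

The stop came at about 146° (torque jump +0.74 N·m). I'll push slightly more to confirm, then release and use light grips to locate the axis.

Run:
```python
from h import *
close_gripper(45)
line_to([.6228,.1425,.0926],rate=.001,ori=down(-38)); rpt("firm")
release(); hold(.2); rpt("open")
A=[];b=[]
def probe(psi,z,c):
    line_to([*c,z],rate=.05,ori=down(psi)); f0=read_ft_force()
    close_gripper(6); hold(.3)
    p=np.mean([read_eef_pos() for _ in range(8)],0); f=read_ft_force()-f0
    d=np.array([np.cos(np.radians(psi)),np.sin(np.radians(psi))])
    print(psi,p.round(4),"F along jaw",round(float(f[:2]@d),2)); A.append(d);b.append(d@p[:2]); release()
probe(-36,.0926,[.6234,.143])
line_to([.6234,.143,.14],rate=.1)
for psi in(-20,25,70): 
    move_pose([.6234,.143,.14],down(psi)); probe(psi,.107,[.6234,.143]); line_to([.6234,.143,.14],rate=.1)
print("axis",np.linalg.lstsq(np.array(A),np.array(b),rcond=None)[0::1][:2])
line_to([.6234,.143,.24],rate=.15)
move_pose([.4,-.25,.25],down(0)); rpt("away")
for n in("side","top"):cv2.imwrite(f"pics/{n}2.png",snapshot(n)[:,:,::-1])
f=lambda im,x,y:cv2.resize(im[y:y+80,x:x+80],(400,400),interpolation=cv2.INTER_CUBIC)
im=np.hstack([f(cv2.imread("pics/top2.png"),215,185),f(cv2.imread("pics/side2.png"),220,235)])
cv2.imwrite("pics/crop3.png",(255*(im/255.)**.6).astype('uint8'))
```

```text
firm t 12.67 p [0.6227 0.1422 0.0928] F [-4.6 -1.2  5.3] T [-0.2   0.93  1.84] w 0.0553 j6 39.7
open t 13.56 p [0.6228 0.1425 0.0926] F [-0.4  0.2  0.2] T [-0.02  0.01  0.02] w 0.0917 j6 40.1
-36 [0.6234 0.143  0.0926] F along jaw -0.97
-20 [0.6234 0.143  0.1071] F along jaw -0.94
25 [0.6236 0.1431 0.1071] F along jaw 1.42
70 [0.6235 0.1432 0.1071] F along jaw 0.69
axis (array([0.62353643, 0.14324566]), array([4.5344595e-11]))
away t 29.18 p [ 0.4005 -0.2496  0.25  ] F [ 0.7 -0.5 -0.1] T [-0.01 -0.09  0.05] w 0.0919 j6 -46.7
```

View pics/crop3.png

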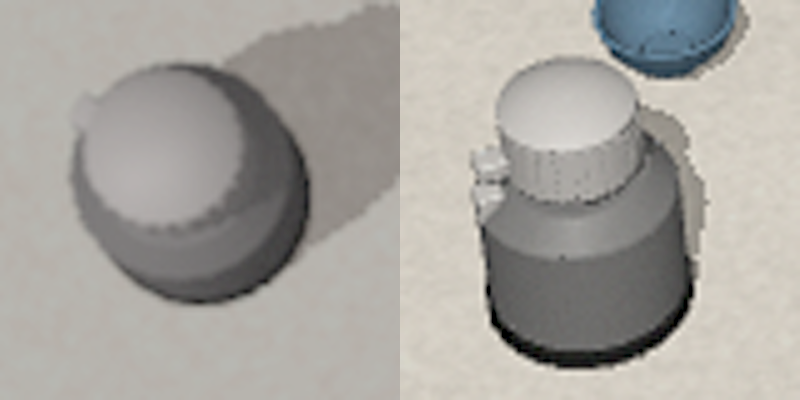

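The top view shows the tab at the upper left. The side view shows it exactly above the mark (px (318,272) over (318,278) in crop/5 terms, i.e. full px ≈(237,267) over (237,274)). The lid is home, and the axis by touch is (0.6235, 0.1432). Now the tile: first I'll check whether the gripper body clears the yellow jar when gripping along y.

Run:
```python
from h import *
np.set_printoptions(precision=4,suppress=True)
for f in("top","side"):
    s=cv2.imread(f"pics/{f}2.png");h=cv2.cvtColor(s,cv2.COLOR_BGR2HSV);m=cv2.inRange(h,(22,150,60),(34,255,255))
    c=max(cv2.findContours(m,0,1)[0],key=cv2.contourArea)[:,0]
    l=c[c[:,0].argmin()];bt=c[c[:,1].argmax()];x,y,w,hh=cv2.boundingRect(c)
    print(f,(x,y,w,hh),"left",l,[cast(f,l+0.,z) for z in(0,.11)],"bot",bt,cast(f,bt+0.,.01))
t=cv2.imread("pics/top2.png");hs=cv2.cvtColor(t,cv2.COLOR_BGR2HSV)
m=cv2.inRange(hs,(0,150,40),(12,255,255));m[:270]=0;m[330:]=0;m[:,:335]=0;m[:,390:]=0
c=max(cv2.findContours(m,0,1)[0],key=cv2.contourArea)[:,0]
print("tile",cv2.minAreaRect(np.array([cast("top",q+0.,.024) for q in c],np.float32)*1000))
s=cv2.imread("pics/side2.png");hs=cv2.cvtColor(s,cv2.COLOR_BGR2HSV)
m=cv2.inRange(hs,(0,150,60),(12,255,255));m[:240]=0;m[282:]=0;m[:,:345]=0;m[:,392:]=0
c=max(cv2.findContours(m,0,1)[0],key=cv2.contourArea)[:,0];print("side tile bbox",cv2.boundingRect(c),cv2.contourArea(c))
P=np.array([cast("side",q+0.,.024) for q in c],np.float32)*1000;print(cv2.minAreaRect(P))
```

```text
top (413, 262, 52, 43) left [413 281] [array([ 0.5023, -0.1654]), array([ 0.4964, -0.1463])] bot [425 304] [ 0.457  -0.1842]
side (383, 177, 34, 66) left [383 226] [array([ 0.5358, -0.203 ]), array([ 0.4674, -0.0867])] bot [393 242] [ 0.479  -0.1576]
tile ((475.6875, -51.84294891357422), (48.92683029174805, 49.01402282714844), 10.148479461669922)
side tile bbox (354, 255, 29, 24) 416.5
((470.5660705566406, -42.70229721069336), (52.60258865356445, 58.82489776611328), 10.891369819641113)
```

The near edge of the yellow jar is at y≈−0.165, so a grip shifted +6 mm clears both it and the round tile. I'll centre along y first, then pick along x.

Run:
```python
from h import *
y=10.5; d=np.array([-np.sin(np.radians(y)),np.cos(np.radians(y))])
c=np.array([.4752,-.0518])+.006*d
move_pose([*c,.13],down(y+90))
if line_to([*c,.0265],rate=.1,f_stop=10): rpt("HIT"); raise SystemExit
close_gripper(5); rpt("y grip"); release()
line_to([*c,.12],rate=.15)
move_pose([*c,.12],down(y))
if line_to([*c,.0255],rate=.1,f_stop=10): rpt("HIT"); raise SystemExit
rpt("x down"); close_gripper(15); rpt("x grip")
line_to([*c,.2],rate=.15); rpt("lift")
```

```text
y grip t 32.34 p [ 0.4742 -0.046   0.0266] F [ 1. -1.  1.] T [ 0.01 -0.2  -0.04] w 0.05 j6 -120.6
x down t 36.37 p [ 0.4747 -0.0461  0.0261] F [ 1.  -0.5  1.3] T [-0.   -0.07  0.02] w 0.0914 j6 -30.6
x grip t 37.08 p [ 0.4741 -0.0459  0.0255] F [ 0.3 -0.1  0.8] T [ 0.01 -0.11  0.01] w 0.0497 j6 -30.6
lift t 38.39 p [ 0.4734 -0.0457  0.1989] F [ 0.3  0.3 -1.1] T [-0.01 -0.08 -0.01] w 0.0497 j6 -30.6
```

Run:
```python
from h import *
c=[.6235,.1432]
move_pose([*c,.2],down(10.5))
line_to([*c,.145],rate=.1); hold(.3); rpt("over")
print(line_to([*c,.130],rate=.015,f_stop=1.5)); rpt("contact")
for n in("side","top"):cv2.imwrite(f"pics/{n}3.png",snapshot(n)[:,:,::-1])
release(); hold(.3); rpt("released")
line_to([*c,.22],rate=.12)
move_pose([.4,-.25,.25],down(0)); rpt("away")
for n in("side","top"):cv2.imwrite(f"pics/{n}4.png",snapshot(n)[:,:,::-1])
f=lambda im,x,y:cv2.resize(im[y:y+80,x:x+80],(400,400),interpolation=cv2.INTER_CUBIC)
im=np.hstack([f(cv2.imread("pics/top4.png"),215,185),f(cv2.imread("pics/side4.png"),220,230)])
cv2.imwrite("pics/crop4.png",(255*(im/255.)**.6).astype('uint8'))
```

```text
over t 40.34 p [0.6239 0.1432 0.1457] F [-0.3 -0.2 -0.8] T [-0.07 -0.15 -0.06] w 0.0499 j6 -8.4
True
contact t 41.15 p [0.6234 0.1432 0.1319] F [-0.2  0.6  3.9] T [-0.01 -0.05 -0.03] w 0.0501 j6 -8.4
released t 42.31 p [0.6226 0.1432 0.1308] F [-0.3  0.3  0.1] T [-0.06 -0.08  0.02] w 0.0918 j6 -8.4
away t 44.86 p [ 0.4005 -0.2496  0.25  ] F [-0.1 -0.1  0.3] T [-0.04 -0.07 -0.  ] w 0.092 j6 -46.7
```

View pics/crop4.png

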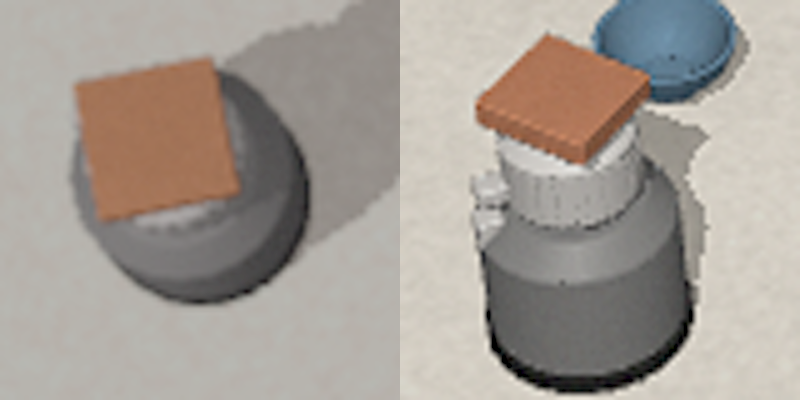

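View pics/top4.png

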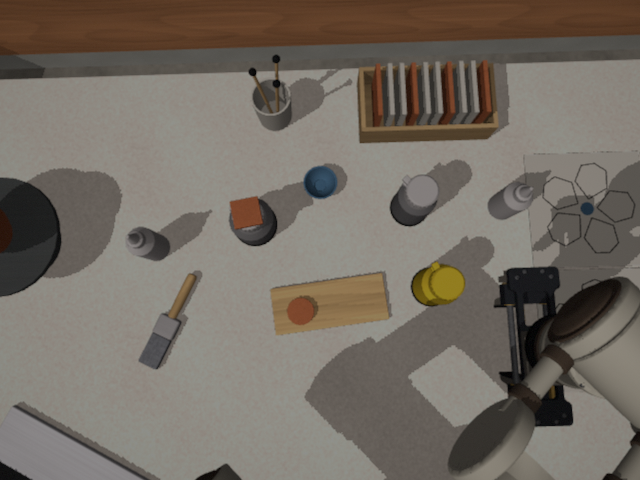

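The tile rests on the dome: top centre is px (247,213), the tab is still over the mark (side px (237,267) over (237,274)), and everything else is where it was. As a check on level, I'll triangulate the tile's corners in the two views.

Run:
```python
from h import *
np.set_printoptions(precision=4,suppress=True)
T=[(230.3,201.8),(257.3,196.5),(262.6,222.8),(235.0,229)]      # top-face corners, top view (crop4 / 5)
S={0:(249.3,237),1:(269.6,246.5),2:(256.3,259),3:(235.3,249.5)}  # top-face corners, side view, order by direction
g={}
P=[]
for i,a in enumerate(T):
    r=min((tri(a,S[j]) for j in S),key=lambda r:r[1]+abs(r[0][2]-.131)); P.append(r[0]); print(r)
P=np.array(P);m=P.mean(0);n=np.linalg.svd(P-m)[2][2];print("centre",m,"tilt deg",np.degrees(np.arccos(abs(n[2]))))
a,b=[np.int16(cv2.imread(f"pics/side{k}.png")[225:275,220:285]) for k in(3,4)]
b2=np.int16(snapshot("side")[225:275,220:285,::-1]);print("still moving?",abs(b-b2).max(),read_t())
```

```text
(array([0.6436, 0.1692, 0.1292]), np.float64(0.001030207972007736))
(array([0.6524, 0.1221, 0.1248]), np.float64(0.000519720335314458))
(array([0.6058, 0.1138, 0.1186]), np.float64(0.00034161553029568565))
(array([0.5953, 0.1616, 0.1257]), np.float64(0.00038840648982306237))
centre [0.6243 0.1417 0.1246] tilt deg 8.949610548326005
still moving? 92 45.0083
```

The difference between pictures suggests the tile may be rocking, and my hand-read corners are coarse. I'll measure over time with line-fitted edges.

```bash
cat > lev.py <<'E'
from h import *
np.set_printoptions(precision=4,suppress=True)
def corners(im,box,thr):
    x,y,w,h=box;q=cv2.resize(im[y:y+h,x:x+w],None,fx=8,fy=8,interpolation=cv2.INTER_CUBIC)
    hs=cv2.cvtColor(q,cv2.COLOR_RGB2HSV);m=cv2.inRange(hs,(0,110,thr),(14,255,255))
    m=cv2.morphologyEx(m,cv2.MORPH_OPEN,np.ones((9,9),np.uint8))
    c=max(cv2.findContours(m,0,1)[0],key=cv2.contourArea)[:,0].astype(np.float32)
    ap=cv2.approxPolyN(c[:,None],4,ensure_convex=True).reshape(4,2).astype(float)
    L=[]
    for i in range(4):
        a,b=ap[i],ap[(i+1)%4];u=(b-a)/np.linalg.norm(b-a);r=c-a;s=r@u;t=abs(r@[-u[1],u[0]])
        k=(s>.15*np.linalg.norm(b-a))&(s<.85*np.linalg.norm(b-a))&(t<10)
        vx,vy,x0,y0=cv2.fitLine(c[k],cv2.DIST_HUBER,0,.01,.01).ravel();L.append(np.array([vy,-vx,vy*x0-vx*y0]))
    out=[np.linalg.solve(np.array([L[i-1][:2],L[i][:2]]),[L[i-1][2],L[i][2]]) for i in range(4)]
    return (np.array(out)+.5)/8-.5+[x,y],hs
def level(t,s,thr):
    A,_=corners(t,(215,185,80,80),60);B,_=corners(s,(220,225,80,80),thr)
    P=[]
    for a in A: P.append(min((tri(a,b) for b in B),key=lambda r:r[1]+abs(r[0][2]-.131)))
    e=max(p[1] for p in P);P=np.array([p[0] for p in P]);m=P.mean(0);n=np.linalg.svd(P-m)[2][2];n*=np.sign(n[2])
    sides=[np.linalg.norm(P[i]-P[i-1]) for i in range(4)]
    return A,B,P[:,2],m,n,np.degrees(np.arccos(n[2])),np.array(sides),e
E
python3 - <<'E'
from lev import *
s=cv2.imread("pics/side4.png")[:,:,::-1].copy();h=cv2.cvtColor(s,cv2.COLOR_RGB2HSV)
print("V column 256",h[240:266,256,2].tolist())
for i in range(4):
    t,s=snapshot("top"),snapshot("side")
    try: r=level(t,s,130); print(round(read_t(),2),"z",r[2],"c",r[3],"n",r[4],"tilt",round(r[5],1),"sides",r[6],"gap",round(r[7],4))
    except Exception as e: print(e)
    hold(.15)
print(r[1])
E
```

```text
V column 256 [132, 135, 133, 137, 134, 131, 131, 133, 133, 134, 133, 134, 139, 136, 139, 140, 146, 143, 139, 123, 114, 117, 118, 150, 178, 124]
45.11 z [0.1226 0.1264 0.1275 0.1251] c [0.6245 0.1423 0.1254] n [-0.027  -0.0682  0.9973] tilt 4.2 sides [0.0483 0.0497 0.0488 0.0495] gap 0.0022
45.36 z [0.1225 0.1264 0.1278 0.1255] c [0.6245 0.1423 0.1256] n [-0.0356 -0.0688  0.997 ] tilt 4.4 sides [0.0477 0.0498 0.0493 0.05  ] gap 0.0023
45.61 z [0.1226 0.1263 0.1277 0.1256] c [0.6244 0.1423 0.1256] n [-0.035  -0.0667  0.9972] tilt 4.3 sides [0.0481 0.0497 0.0488 0.0496] gap 0.0022
45.86 z [0.1224 0.1263 0.1276 0.1259] c [0.6245 0.1423 0.1256] n [-0.0392 -0.0642  0.9972] tilt 4.3 sides [0.0482 0.0497 0.0487 0.0495] gap 0.0023
[[268.7913 245.1627]
 [255.2748 258.9757]
 [235.2306 250.4367]
 [249.5081 236.4272]]
```

Run:
```python
from lev import *
import lev
t,s=snapshot("top"),snapshot("side")
t2,s2=[cv2.imread(f"pics/{k}2.png")[:,:,::-1].copy() for k in("top","side")]
h=cv2.cvtColor(s2,cv2.COLOR_RGB2HSV); print("V col 368",h[252:282,368,2].tolist())
def run(t,s,bt,bs,tt,ts,z0):
    A,_=corners(t,bt,tt);B,_=corners(s,bs,ts)
    P=[min((tri(a,b) for b in B),key=lambda r:r[1]+abs(r[0][2]-z0)) for a in A]
    e=max(p[1] for p in P);P=np.array([p[0] for p in P]);m=P.mean(0);n=np.linalg.svd(P-m)[2][2];n*=np.sign(n[2])
    print(ts,"z",P[:,2],"c",m,"n",n,"gap",round(e,4))
for th in(122,126,129): run(t,s,(215,185,80,80),(220,225,80,80),60,th,.131)
for th in(90,110,120,125,128): 
    try: run(t2,s2,(332,270,50,50),(345,245,50,40),60,th,.024)
    except Exception as e: print(th,e)
im=np.hstack([cv2.resize(s[222:297,210:310],(400,300),interpolation=cv2.INTER_CUBIC),cv2.resize(s2[235:298,325:409],(400,300),interpolation=cv2.INTER_CUBIC)])
cv2.imwrite("pics/crop5.png",im[:,:,::-1])
```

```text
V col 368 [178, 166, 161, 161, 160, 132, 134, 134, 133, 134, 134, 134, 136, 136, 137, 133, 137, 138, 138, 136, 138, 162, 98, 103, 104, 142, 153, 154, 154, 158]
122 z [0.1228 0.1261 0.1278 0.1264] c [0.6247 0.1425 0.1258] n [-0.046  -0.0553  0.9974] gap 0.0018
126 z [0.1226 0.1264 0.1278 0.1263] c [0.6246 0.1425 0.1258] n [-0.0424 -0.0608  0.9972] gap 0.002
129 z [0.1228 0.1264 0.1277 0.1255] c [0.6245 0.1424 0.1256] n [-0.0322 -0.0651  0.9974] gap 0.0021
90 z [0.0187 0.0095 0.0109 0.0187] c [ 0.4767 -0.0517  0.0145] n [-0.0425  0.1573  0.9866] gap 0.0038
110 z [0.0187 0.0187 0.018  0.0187] c [ 0.4761 -0.0519  0.0186] n [0.0059 0.0081 1.    ] gap 0.0014
120 z [0.0191 0.0193 0.0188 0.0185] c [ 0.476  -0.0519  0.0189] n [ 0.0118 -0.0026  0.9999] gap 0.0016
125 z [0.0192 0.0196 0.019  0.0184] c [ 0.476  -0.0519  0.0191] n [ 0.015  -0.0069  0.9999] gap 0.0017
128 z [0.0193 0.0199 0.0192 0.0179] c [ 0.4759 -0.052   0.0191] n [ 0.0238 -0.0155  0.9996] gap 0.0018
```

View pics/crop5.png

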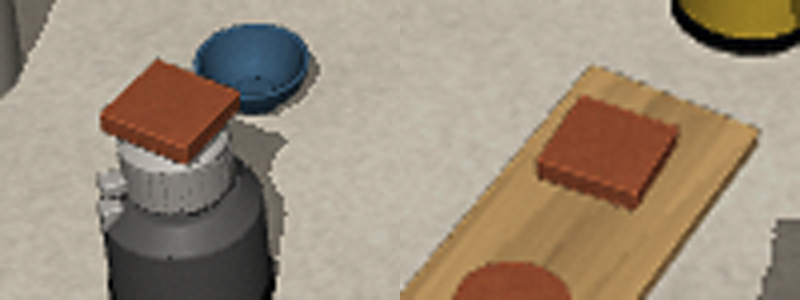

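The tile is steady. The board tile gives the same −5 mm height bias and reads level, so the ~4° tilt figure may be real. It disagrees with the small lateral offset, because balance requires about 51 mm × tilt of displacement. I'll check that from the top view alone: tile centre against lid axis.

Run:
```python
from lev import *
t2,t4=[cv2.imread(f"pics/top{k}.png")[:,:,::-1].copy() for k in(2,4)]
A,_=corners(t4,(215,185,80,80),60)
P=np.array([cast("top",a,.131) for a in A]);print("tile centre@.131",P.mean(0),"sides",[round(float(np.linalg.norm(P[i]-P[i-1])),4) for i in range(4)])
g=cv2.GaussianBlur(cv2.cvtColor(t2,cv2.COLOR_RGB2GRAY),(3,3),0).astype(np.float32)
def edge(ang,r0,r1,sg):
    rr=np.arange(r0,r1,.1,dtype=np.float32);o=[]
    for a in np.radians(ang):
        u=(247+rr*np.cos(a)).astype(np.float32);v=(214+rr*np.sin(a)).astype(np.float32)
        k=np.argmax(sg*np.gradient(cv2.remap(g,u[None],v[None],1)[0]));o.append([u[k],v[k]])
    return np.array(o,float)
from scipy.optimize import least_squares
# inner (lower-right) edge = skirt foot z .081 ; lid/jar edge up-right & lower-left straddle; use tangent-free arcs
for nm,ang,z in(("skirt foot side",np.arange(15,100,5),.081),("rim side",np.r_[np.arange(-110,-35,5),np.arange(140,175,5)],.109)):
    for r0,r1 in((12,19),):
        Q=np.array([cast("top",q,z) for q in edge(ang,r0,r1,-1)])
        f=least_squares(lambda c:np.hypot(*(Q-c).T)-.028,[.6235,.1432],loss="soft_l1",f_scale=.0005)
        print(nm,f.x,"rms mm",1e3*np.sqrt(np.mean(f.fun**2)))
```

```text
tile centre@.131 [0.6231 0.1413] sides [0.0497, 0.0498, 0.0498, 0.0495]
skirt foot side [0.6293 0.1459] rms mm 0.41133369623258836
rim side [0.623  0.1415] rms mm 1.0848419792008523
```

The evidence is mixed: about 4° by triangulation and about 1–2° by lateral offset. There is time to spare, so I'll regrip along y, shift by half the implied offset (+0.9, +1.2 mm), which helps or is harmless either way, and release just at contact.

Run:
```python
from lev import *
c=np.array([.6235,.1432]);o=down(100.5)
move_pose([*c,.19],o)
if line_to([*c,.1325],rate=.1,f_stop=6): rpt("HIT"); line_to([*c,.2],rate=.1); raise SystemExit
hold(.2); close_gripper(6); rpt("grip")
line_to([*c,.138],rate=.03); c=c+[.0009,.0012]; line_to([*c,.138],rate=.02); hold(.2)
print(line_to([*c,.131],rate=.012,f_stop=1.2)); rpt("contact")
release(); rpt("rel"); line_to([*c,.2],rate=.1)
move_pose([.4,-.25,.25],down(0)); rpt("away")
for i in range(2):
    t,s=snapshot("top"),snapshot("side")
    r=level(t,s,126); print("z",r[2],"c",r[3],"n",r[4],"tilt",round(r[5],1),"gap",round(r[7],4)); hold(.3)
    A,_=corners(t,(215,185,80,80),60);print("top-only centre",np.mean([cast("top",a,.131) for a in A],0))
cv2.imwrite("pics/side5.png",s[:,:,::-1])
f=lambda im,x,y:cv2.resize(im[y:y+80,x:x+80],(400,400),interpolation=cv2.INTER_CUBIC)
cv2.imwrite("pics/crop6.png",np.hstack([f(t,215,185),f(s,220,230)])[:,:,::-1])
```

```text
grip t 49.4 p [0.6235 0.1432 0.1325] F [-0.4  1.   0.3] T [ 0.11 -0.1  -0.  ] w 0.0501 j6 -98.4
True
contact t 50.67 p [0.6244 0.1444 0.1323] F [ 0.  -0.3  4.1] T [ 0.06 -0.19 -0.02] w 0.05 j6 -98.3
rel t 51.42 p [0.6236 0.1444 0.1314] F [-0.2 -0.7 -0.6] T [ 0.08 -0.18 -0.04] w 0.0919 j6 -98.3
away t 53.92 p [ 0.4004 -0.2496  0.2499] F [-0.8 -0.4  0. ] T [-0.04 -0.09  0.02] w 0.092 j6 -46.7
z [0.1284 0.1268 0.1217 0.1264] c [0.6261 0.1454 0.1258] n [0.0591 0.0759 0.9954] tilt 5.5 gap 0.003
top-only centre [0.6244 0.144 ]
z [0.1283 0.1268 0.1216 0.1263] c [0.6262 0.1453 0.1257] n [0.0604 0.0757 0.9953] tilt 5.6 gap 0.0029
top-only centre [0.6244 0.144 ]
```

View pics/crop6.png

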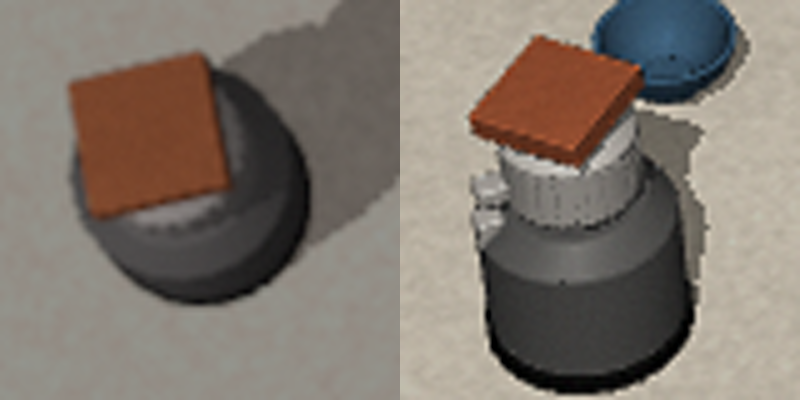

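Now it leans 5.6° the opposite way. The two placements bracket the balance point, and interpolating gives (0.6239, 0.1437). I'll nudge the tile there in place with two light crossed grips, with no lifting or pressing, inside the remaining time.

Run:
```python
from lev import *
c=np.array([.6239,.1437])
move_pose([*c,.165],down(10.5))
if not line_to([*c,.1328],rate=.1,f_stop=6):
    close_gripper(5); rpt("x grip"); release()
    line_to([*c,.155],rate=.12)
    if read_t()<59.8:
        move_pose([*c,.155],down(100.5))
        if not line_to([*c,.1328],rate=.1,f_stop=6): close_gripper(5); rpt("y grip"); release()
line_to([*c,.19],rate=.12); rpt("up")
```

```text
x grip t 57.58 p [0.624  0.1437 0.1329] F [0.2 0.2 0.2] T [-0.05 -0.11 -0.02] w 0.0504 j6 -8.3
y grip t 61.14 p [0.624  0.1438 0.133 ] F [-0.4  0.9 -0.5] T [ 0.13 -0.11 -0.01] w 0.0503 j6 -98.3
up t 62.52 p [0.6236 0.1437 0.1895] F [-0.7  0.1 -0.4] T [ 0.09 -0.16  0.02] w 0.0921 j6 -98.3
```

Run:
```python
from lev import *
move_pose([.62,.0,.24],down(60))
t,s=snapshot("top"),snapshot("side"); print(read_t())
cv2.imwrite("pics/top6.png",t[:,:,::-1]);cv2.imwrite("pics/side6.png",s[:,:,::-1])
try:
    r=level(t,s,126); print("z",r[2],"c",r[3],"n",r[4],"tilt",round(r[5],1),"gap",round(r[7],4))
except Exception as e: print(e)
f=lambda im,x,y:cv2.resize(im[y:y+80,x:x+80],(400,400),interpolation=cv2.INTER_CUBIC)
cv2.imwrite("pics/crop7.png",np.hstack([f(t,215,185),f(s,220,230)])[:,:,::-1])
```

```text
63.275
z [0.1479 0.1297 0.1266 0.1392] c [0.6285 0.1528 0.1358] n [0.0223 0.4854 0.874 ] tilt 29.1 gap 0.0084
```

View pics/crop7.png

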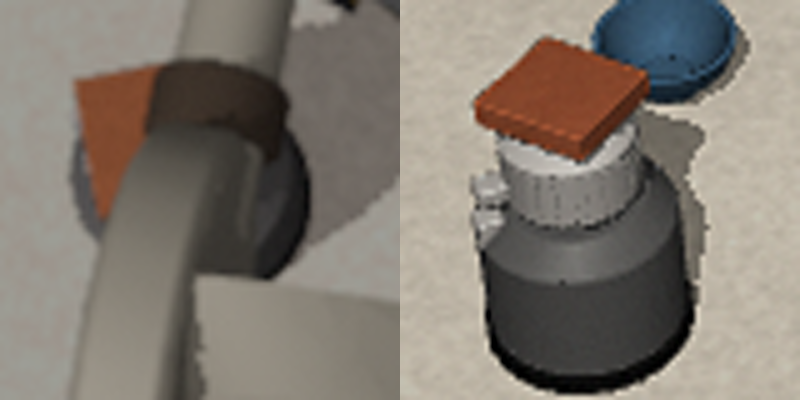

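The side view shows the tile lying between the two earlier leans, looking close to level, with the tab over the mark. The arm hides part of the tile in the top view, so the 29° figure is invalid. Handing in at 63.3 s.

Run:
```python
from bench import *
hand_in(); print(read_t())
```

```text
the job is handed in; nothing more can be done
the job is handed in; nothing more can be done
```

The job is handed in at about 63.3 s of the 67 s allowed. The lid is fully home, and the square tile rests free and centred on its dome, but I could not measure its final tilt.

**Lid:** I gripped it by the skirt and turned it clockwise about 146° until it hit its stop, where the torque rose to 1.8 N·m. The side view shows the tab directly over the mark, and it was still there in the last picture.

**Tile:** I squared it in the jaws in both directions, then laid it on the dome at the jar axis I had found by touch.
- **First placing:** triangulation gave a lean of about 4°, while the sideways offset suggested only 1–2°.
- **Second placing:** I moved it about 1.5 mm, and it leaned about 5.6° the other way.
- **Final position:** I nudged it to the point between the two with light crossed grips.

**Last checks:** In the last side view the tile looks close to level, between the two earlier leans. The arm hid part of it in the top view, so the computed 29° is not valid. I saw nothing else moved in the full top picture after the first placing, but I did not check the whole scene again after the two corrections.

I viewed 10 pictures in all, crops included.

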